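# Stand the red bauble in the ribbon-tying ring

## Task

Take the red bauble out of the packing rack and stand it, cap up, in the brass ring of the little stand, so that a ribbon can be tied to its loop. Lower it in gently rather than dropping it, let go, and leave the blue and white baubles standing in the rack.

Things in the scene. Friction and masses are not known exactly. Their poses are not given: they have to be found in the camera images.
- red_center (a point): centre of the red bauble's ball: a loose, rigid, glossy red ball of 58 mm diameter (about 60 g, centre of mass within 3 mm of the ball's centre) with a brass cap on top, 20 mm in diameter, reaching to 38 mm above the ball's centre, and a thin wire loop to 46 mm (the loop cannot be felt). Its z axis points out through the cap. At the start it stands cap up in one of the three collars of the rack, 110 mm above the table; it may be gripped across the ball or by the cap
- blue_center (a point): centre of the ball of the blue bauble, same shape and size as the red one, in another collar of the rack; to be left there
- white_center (a point): centre of the ball of the off-white bauble, same shape and size, in another collar of the rack; to be left there
- tray: wooden packing rack, a solid block 95 x 320 mm and 65 mm high with a pale plywood top, fixed to the table among crumpled wrapping paper (the paper is only scenery: it cannot be felt); origin at the centre of its underside, y along its length, z up. Three open brown card collars (48 mm outside, 36 mm inside diameter, tops 87 mm above the table) stand at y = -100, 0 and +100 mm, each with a bauble resting on its rim
- ring_seat (a point): the point where the ball's centre lies when a bauble sits in the ring: on the axis of the ring stand, 109 mm above the table; z up. The stand, fixed to the table, is a round dark wooden foot of 84 mm diameter and 50 mm height with a steel plate on top (to 53 mm) and three thin brass legs that carry a level ring of 5 mm brass wire (45 mm outside, 35 mm inside diameter, its top 87.5 mm above the table)

How it is judged:
By the outcome, as a careful person would: the job done as asked, in the order asked, and still so for the second after the job is handed in, with the robot touching nothing.
It also fails if it takes over 42 s, if anything falls off the work surface, if the arm or the gripper's body presses on something with over 40 N, if the wrist force passes 120 N, or if a joint passes its speed limit or range.

## Robot

A 7-joint arm with a two-finger parallel gripper is mounted at the origin on a cart in front of the work surface, level with it; the furniture and walls round the work are solid. World frame = base frame: x ahead of the robot, y to its left, z up, the work surface at z = 0. Lengths are in m, angles in rad, forces in N, time in s.
With the tool pointing down it reaches from about 0.4 to 0.85 m from the base axis. Payload 4.5 kg.
Tool frame: the origin (TCP) lies at the very end of the fingers, on their centre line; the grasp point (between the pads) lies 19 mm behind it; z points along the fingers, y is the line along which they close (so a half turn about z gives the same grasp; the last joint's range is limited). The gripper opens to 88 mm and grips with 3 to 60 N. Pads are 18 mm wide; open, the fingers measure 123 mm over their backs; the gripper's body (75 mm by 187 mm) begins 45 mm behind the grasp point.
Start: joints at [1.354, 0.689, -0.195, 1.565, 0.157, 0.902, -0.215], TCP at [0.155, -0.605, 0.239] pointing down, gripper open.
Joint ranges: [-3.01, 3.01], [-0.46, 2.08], [-1.47, 1.51], [0.13, 2.56], [-1, 4.14], [0.04, 2.09], [-2.66, 2.66]. Speed limits (rad/s): [2.57, 2.57, 3.14, 3.14, 3.14, 3.14, 3.14].

## Interface

Orientations are given as a rotation vector (axis times angle).
In Python, from rig import env, optics gives the robot as it stands.
- The arm moves only by the shell command python3 -m pendant 'ROWS' [FORCE]. ROWS is JSON, a list of rows, each an object of numbers: "gripper": the closure, from 0 (fully open) to 1 (shut); "x", "y", "z": the shift along the tool's x, y, z in mm; "twist": the turn about the tool's z in degrees. A call has 1 to 5 rows; each row is the pose to reach, as a shift and turn from the pose commanded when the call began, along the tool's axes at that moment; what a row does not reach only later rows make up. A row lasts 1/12 s, in which the tool goes at most 41.7 mm and 7.16 degrees, less where a joint would pass 70% of its speed; a pose out of reach is approached as far as the arm can. A call with a gripper value outside its range is refused whole. The fingers move at their own pace and stop on an object; FORCE is the grip in N (left out, the last holds). Time passes only in rows, so rows that repeat a pose let the fingers close. It gives the time, the measured TCP pose, the force, the opening and the grip force at its end, in the units of the state.
- env.state(): the state, without advancing time (a new reading comes with each control period).
- optics.capture(name): name is "scene" or "top" or "wrist"; returns a dict with "img" (400x640x3 uint8, red, green, blue), "depth" (400x640 float32, m along the optical axis (not along the pixel's ray), 0 where there is no reading), "intrinsics" (3x3 intrinsics, pixels), "rvec" (rotation vector, rad) and "tvec" (3), from world to camera coordinates, as OpenCV has them. Camera axes: x right, y down, z forward; pixel columns grow to the right and rows downward; lengths in m; the calibration is good to about 2 mm. The wrist camera is an equidistant fisheye: a pixel r from the principal point sees the ray r / f radians off the axis. A picture is of the moment at which its call begins.
- env.sign_off(): hands the job in; it is judged then, once.
The state is a dict: "clock": time; "joints": joint angles; "joint_velocities": joint speeds; "effort": joint torques, N m; "ee_pos": TCP position; "eef_rot": TCP orientation; "wrist_force": force on the tool from outside, world axes, zero at the start; "wrist_torque": the same for the moment, N m; "grip_width": finger opening in m; "gripper_force": force on a finger pad.
Only numpy, scipy, OpenCV 4.12 (cv2) and the standard library are available. Lean on these libraries where they do the work, as an engineer would, in place of code of your own. Each camera call takes 0.05 s, during which the arm holds its last target. There are 200 camera calls.

## Working session

There is one attempt and no reset: what is moved stays moved. The work goes in short steps, Python scripts to look and compute and a shell command to move; the robot and the scene stay as the last step left them, time stands still between calls to the robot, and variables do not carry over. Pictures are saved under pics/ and viewed, at most 10 in all, crops included, and the job is handed in when it is done.

```bash
mkdir -p pics; ls
cat > h.py <<'E'
import numpy as np, cv2
from rig import env, optics
def cap(n,f=None):
    c=optics.capture(n)
    if f: cv2.imwrite('pics/'+f,c['img'][:,:,::-1])
    return c
def world(c,u,v,d):
    K=c['intrinsics'];R=cv2.Rodrigues(np.array(c['rvec'],float))[0]
    p=np.stack([(u-K[0,2])/K[0,0]*d,(v-K[1,2])/K[1,1]*d,d],-1)
    return (p-np.array(c['tvec']).ravel())@R
E
python3 - <<'E'
from h import *
s=env.state();print(s)
a=cap('scene','s1.png');b=cap('top','t1.png')
np.savez('c1.npz',**{k+n:np.array(v) for n,c in(('s',a),('t',b)) for k,v in c.items()})
E
```

```text
pics
{'clock': 0.0, 'joints': array([ 1.35379887,  0.68999865, -0.19455391,  1.5663328 ,  0.15730122,
        0.90247912, -0.21507106]), 'joint_velocities': array([ 7.77385303e-05,  3.18810739e-04, -1.17568967e-03, -9.37381856e-05,
       -3.16360621e-04,  1.50933620e-03,  8.19458835e-04]), 'effort': array([-4.43208328e-04, -5.27570951e+01, -1.26684006e+00, -1.53433210e+01,
       -5.25891641e-02,  6.50312664e-03,  1.79287176e-04]), 'ee_pos': array([ 0.15492967, -0.60484851,  0.23790488]), 'eef_rot': array([-3.11511675e+00, -3.92919284e-01,  5.18734517e-04]), 'wrist_force': array([-0.19330107, -0.18164585,  0.17606354]), 'wrist_torque': array([ 0.01706165, -0.0106816 ,  0.02649989]), 'gripper_force': 0.0, 'grip_width': 0.08818680480803741}
```

View pics/s1.png

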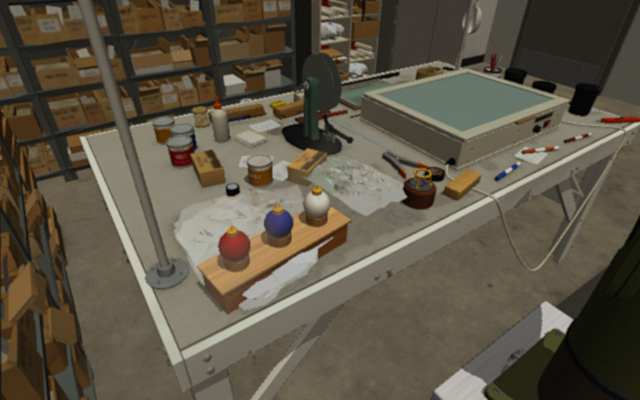

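View pics/t1.png

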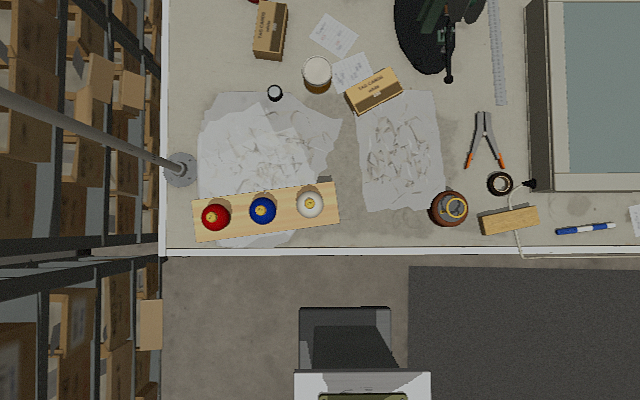

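The scene and top views show red at the far-left end of the rack (top view 215,216), blue at (262,210), white at (309,204), the ring at (455,208), and a vertical pole with its base at (180,168), near red.

```bash
cat > m.py <<'E'
from h import *
from scipy.optimize import least_squares
z=np.load('c1.npz')
def cam(n): return {k[:-1]:z[k] for k in z.files if k[-1]==n}
V,U=np.mgrid[:400,:640].astype(float)
def cloud(c): return world(c,U,V,c['depth'].astype(float))
for n,pts in (('t',dict(red=(215,216),blue=(262,210),white=(309,204))),('s',dict(red=(235,245),blue=(279,224),white=(316,205)))):
    c=cam(n);P=cloud(c);hsv=cv2.cvtColor(c['img'],cv2.COLOR_RGB2HSV)
    cc=-cv2.Rodrigues(c['rvec'])[0].T@c['tvec'].ravel();print(n,'cam',cc.round(3))
    for k,(u,v) in pts.items():
        m=(np.hypot(U-u,V-v)<18)&(c['depth']>0)&(P[...,2]>.095)&(P[...,2]<.145)
        m=cv2.erode(m.astype(np.uint8),np.ones((3,3)))>0
        Q=P[m]
        f=least_squares(lambda p:np.linalg.norm(Q-p,axis=1)-.029,Q.mean(0)-[0,0,.02],loss='soft_l1',f_scale=.002)
        print(n,k,m.sum(),f.x.round(4),np.sqrt(np.mean(f.fun**2)).round(4))
    u,v=(455,208) if n=='t' else (423,178)
    m=(np.hypot(U-u,V-v)<25)&(c['depth']>0)
    h=P[...,2]
    for lo,hi in((.078,.095),(.045,.058)):
        Q=P[m&(h>lo)&(h<hi)][:,:2]
        if len(Q)>5:
            (x,y),r=cv2.minEnclosingCircle((Q*1000).astype(np.float32));print('ring',lo,len(Q),round(x,1),round(y,1),round(r,1),np.median(Q,0).round(4))
    # tall things
    m=(c['depth']>0)&(P[...,2]>.15)&(P[...,0]>.2)&(P[...,0]<1.2)&(abs(P[...,1])<1.0)
    b=np.round(P[m]/.05).astype(int);q,ct=np.unique(b,axis=0,return_counts=True)
    for y in sorted(set(q[:,1])): 
        r=q[(q[:,1]==y)&(ct>8)]
        if len(r): print('y',round(y*.05,2),'x',r[:,0].min()*.05,r[:,0].max()*.05,'zmax',r[:,2].max()*.05)
E
python3 m.py
```

```text
t cam [0.489 0.099 0.962]
t red 371 [0.5095 0.3167 0.1089] 0.0011
t blue 384 [0.5223 0.2175 0.1089] 0.001
t white 345 [0.535  0.1183 0.1089] 0.001
ring 0.078 138 527.0 -198.1 22.4 [ 0.5258 -0.1993]
ring 0.045 870 526.9 -197.5 41.8 [ 0.5272 -0.194 ]
y -0.2 x 0.9 0.9500000000000001 zmax 0.25
y 0.4 x 0.6000000000000001 0.65 zmax 0.55
y 0.45 x 0.6000000000000001 0.6000000000000001 zmax 0.55
y 0.7 x 0.2 0.9500000000000001 zmax 0.2
y 0.75 x 0.75 0.9500000000000001 zmax 0.15000000000000002
s cam [-0.014  0.492  0.583]
s red 623 [0.5095 0.3159 0.1109] 0.001
s blue 522 [0.5225 0.2168 0.1108] 0.0011
s white 451 [0.5353 0.1175 0.1106] 0.0012
ring 0.078 84 527.4 -199.0 23.4 [ 0.5245 -0.1983]
ring 0.045 436 524.1 -196.4 41.7 [ 0.5185 -0.1896]
y -0.25 x 0.9500000000000001 1.0 zmax 0.25
y -0.2 x 0.9 1.05 zmax 0.25
y -0.15 x 0.9500000000000001 1.0 zmax 0.2
y 0.4 x 0.6000000000000001 0.6000000000000001 zmax 0.5
y 0.45 x 0.6000000000000001 0.6000000000000001 zmax 0.5
```

Sphere fits agree between the two cameras: red is at (0.5095, 0.316, 0.110), the baubles are 100 mm apart, and the ring is at (0.527, -0.198). The pole is near (0.60, 0.41). I'll move over the stand side first, then twist so the fingers close across the rack (along world x).

```bash
python3 -m pendant '[{"gripper":0,"x":27,"y":-14,"z":-8},{"gripper":0,"x":54,"y":-28,"z":-16},{"gripper":0,"x":82,"y":-42,"z":-24},{"gripper":0,"x":109,"y":-56,"z":-32},{"gripper":0,"x":136,"y":-70,"z":-40}]'
python3 -m pendant '[{"x":27,"y":-14},{"x":54,"y":-28},{"x":82,"y":-42},{"x":109,"y":-56},{"x":136,"y":-70}]'
python3 -m pendant '[{"x":27,"y":-14},{"x":54,"y":-28},{"x":82,"y":-42},{"x":109,"y":-56},{"x":136,"y":-70}]'
```

```text
invalid input
invalid input
invalid input
```

```bash
python3 -m pendant '[{"gripper":0,"x":27,"y":-14,"z":-8,"twist":0},{"gripper":0,"x":54,"y":-28,"z":-16,"twist":0},{"gripper":0,"x":82,"y":-42,"z":-24,"twist":0},{"gripper":0,"x":109,"y":-56,"z":-32,"twist":0},{"gripper":0,"x":136,"y":-70,"z":-40,"twist":0}]' 20
```

```text
clock: 0.52
ee_pos: [0.2703, -0.5025, 0.2787]
eef_rot: [-3.116, -0.393, 0.0]
wrist_force: [-0.2, 0.3, -1.0]
grip_width: 0.088
gripper_force: 0.0
```

```bash
python3 -m pendant '[{"gripper":0,"x":27,"y":-14,"z":0,"twist":0},{"gripper":0,"x":54,"y":-28,"z":0,"twist":0},{"gripper":0,"x":82,"y":-42,"z":0,"twist":0},{"gripper":0,"x":109,"y":-56,"z":0,"twist":0},{"gripper":0,"x":136,"y":-70,"z":0,"twist":0}]'
python3 -m pendant '[{"gripper":0,"x":27,"y":-14,"z":0,"twist":0},{"gripper":0,"x":54,"y":-28,"z":0,"twist":0},{"gripper":0,"x":82,"y":-42,"z":0,"twist":0},{"gripper":0,"x":109,"y":-56,"z":0,"twist":0},{"gripper":0,"x":136,"y":-70,"z":0,"twist":0}]'
python3 -m pendant '[{"gripper":0,"x":0,"y":0,"z":0,"twist":-6},{"gripper":0,"x":0,"y":0,"z":0,"twist":-12},{"gripper":0,"x":0,"y":0,"z":0,"twist":-18},{"gripper":0,"x":0,"y":0,"z":0,"twist":-24},{"gripper":0,"x":0,"y":0,"z":0,"twist":-30}]'
python3 -m pendant '[{"gripper":0,"x":0,"y":0,"z":0,"twist":-6},{"gripper":0,"x":0,"y":0,"z":0,"twist":-12},{"gripper":0,"x":0,"y":0,"z":0,"twist":-18},{"gripper":0,"x":0,"y":0,"z":0,"twist":-24},{"gripper":0,"x":0,"y":0,"z":0,"twist":-30}]'
python3 -m pendant '[{"gripper":0,"x":0,"y":0,"z":0,"twist":-6},{"gripper":0,"x":0,"y":0,"z":0,"twist":-12},{"gripper":0,"x":0,"y":0,"z":0,"twist":-15.6},{"gripper":0,"x":0,"y":0,"z":0,"twist":-15.6},{"gripper":0,"x":0,"y":0,"z":0,"twist":-15.6}]'
python3 -c "
from h import *
s=env.state();print(s['joints'].round(2),cv2.Rodrigues(s['eef_rot'])[0].round(3))"
```

```text
clock: 0.93
ee_pos: [0.3846, -0.401, 0.2784]
eef_rot: [-3.116, -0.393, 0.001]
wrist_force: [-0.3, -0.1, -0.4]
grip_width: 0.0876
gripper_force: 0.0
clock: 1.35
ee_pos: [0.499, -0.2994, 0.2784]
eef_rot: [-3.116, -0.393, 0.001]
wrist_force: [-0.4, -0.5, -0.6]
grip_width: 0.088
gripper_force: 0.0
clock: 1.77
ee_pos: [0.498, -0.3005, 0.2783]
eef_rot: [-2.905, -1.194, 0.001]
wrist_force: [-0.5, -0.6, 0.3]
grip_width: 0.0877
gripper_force: 0.0
clock: 2.18
ee_pos: [0.4979, -0.3007, 0.2783]
eef_rot: [-2.497, -1.905, 0.001]
wrist_force: [-0.1, 0.1, -0.3]
grip_width: 0.0881
gripper_force: 0.0
clock: 2.6
ee_pos: [0.4979, -0.3008, 0.2784]
eef_rot: [-2.224, -2.218, 0.0]
wrist_force: [-0.9, 0.1, -0.7]
grip_width: 0.0884
gripper_force: 0.0
[ 0.79  0.63 -0.56  1.64  0.38  0.99  0.1 ] [[ 0.003  1.    -0.001]
 [ 1.    -0.003  0.   ]
 [ 0.    -0.001 -1.   ]]
```

```bash
python3 -m pendant '[{"gripper":0,"x":30,"y":1,"z":0,"twist":0},{"gripper":0,"x":60,"y":2,"z":0,"twist":0},{"gripper":0,"x":90,"y":3,"z":0,"twist":0},{"gripper":0,"x":122,"y":3,"z":0,"twist":0},{"gripper":0,"x":154,"y":3,"z":0,"twist":0}]'
python3 -m pendant '[{"gripper":0,"x":30,"y":1,"z":0,"twist":0},{"gripper":0,"x":60,"y":2,"z":0,"twist":0},{"gripper":0,"x":90,"y":3,"z":0,"twist":0},{"gripper":0,"x":122,"y":3,"z":0,"twist":0},{"gripper":0,"x":154,"y":3,"z":0,"twist":0}]'
python3 -m pendant '[{"gripper":0,"x":30,"y":1,"z":0,"twist":0},{"gripper":0,"x":60,"y":2,"z":0,"twist":0},{"gripper":0,"x":90,"y":3,"z":0,"twist":0},{"gripper":0,"x":122,"y":3,"z":0,"twist":0},{"gripper":0,"x":154,"y":3,"z":0,"twist":0}]'
python3 -m pendant '[{"gripper":0,"x":30,"y":1,"z":0,"twist":0},{"gripper":0,"x":60,"y":2,"z":0,"twist":0},{"gripper":0,"x":90,"y":3,"z":0,"twist":0},{"gripper":0,"x":122,"y":3,"z":0,"twist":0},{"gripper":0,"x":154,"y":3,"z":0,"twist":0}]'
python3 - <<'E'
from h import *
c=cap('wrist','w1.png');cap('scene','s2.png')
s=env.state();print(s['joints'].round(2),s['ee_pos'],s['eef_rot'],s['clock'])
# predicted pixel of red centre vs. wrist cam
R=cv2.Rodrigues(c['rvec'])[0];K=c['intrinsics']
for p in ([.5095,.3163,.11],[.5225,.217,.11],[.5095,.3163,.148],[.5095,.3163,.139]):
    q=R@np.array(p)+c['tvec'].ravel();t=np.arctan2(np.hypot(q[0],q[1]),q[2]);d=q[:2]/np.hypot(*q[:2])
    print(K[0,2]+K[0,0]*t*d[0],K[1,2]+K[1,1]*t*d[1])
E
```

```text
clock: 3.02
ee_pos: [0.5011, -0.1455, 0.2787]
eef_rot: [2.225, 2.218, -0.0]
wrist_force: [0.2, -0.8, -0.3]
grip_width: 0.0881
gripper_force: 0.0
clock: 3.43
ee_pos: [0.5042, 0.0085, 0.2788]
eef_rot: [2.224, 2.218, -0.0]
wrist_force: [-0.3, 0.1, -0.0]
grip_width: 0.0881
gripper_force: 0.0
clock: 3.85
ee_pos: [0.5073, 0.1626, 0.2787]
eef_rot: [2.224, 2.218, -0.0]
wrist_force: [0.0, -1.4, 0.3]
grip_width: 0.0877
gripper_force: 0.0
clock: 4.27
ee_pos: [0.5104, 0.3165, 0.2786]
eef_rot: [2.224, 2.218, -0.001]
wrist_force: [0.8, -0.2, 0.2]
grip_width: 0.088
gripper_force: 0.0
[-0.34  0.65 -0.53  1.58  0.36  1.01 -0.97] [0.50827941 0.32249097 0.27890205] [-2.21146273 -2.22475292 -0.0056368 ] 4.3667
319.514716126533 174.47898686774823
331.0637757886612 257.69354918690794
319.3631338228346 184.56885054052165
319.4023231825522 181.9539422648982
```

View pics/w1.png

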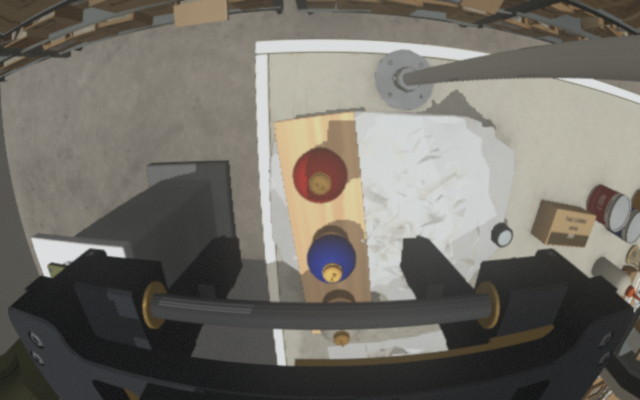

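View pics/s2.png

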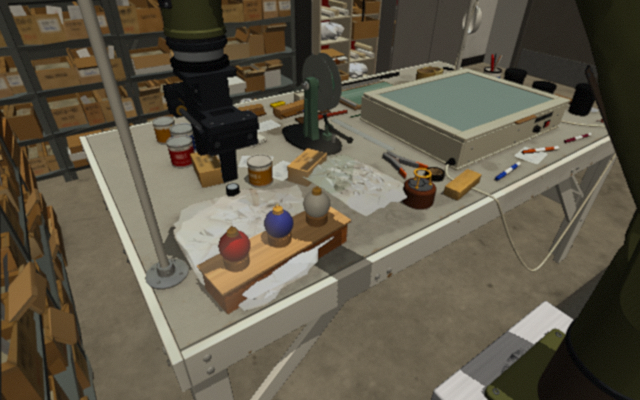

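The wrist view shows red at (320,174) and blue at (331,257), exactly where predicted, and the fingers straddle the row. I'll descend.

```bash
python3 -m pendant '[{"gripper":0,"x":0,"y":0,"z":20,"twist":0},{"gripper":0,"x":0,"y":0,"z":45,"twist":0},{"gripper":0,"x":0,"y":0,"z":70,"twist":0},{"gripper":0,"x":0,"y":0,"z":80,"twist":0},{"gripper":0,"x":0,"y":0,"z":80,"twist":0}]'
python3 -m pendant '[{"gripper":0,"x":0,"y":0,"z":0,"twist":0},{"gripper":0,"x":0,"y":0,"z":0,"twist":0}]'
python3 - <<'E'
from h import *
c=cap('wrist');R=cv2.Rodrigues(c['rvec'])[0];print('cam',-R.T@c['tvec'].ravel())
s=env.state();print(s['ee_pos'],cv2.Rodrigues(s['eef_rot'])[0].round(3))
E
```

```text
clock: 4.78
ee_pos: [0.5094, 0.3134, 0.1963]
eef_rot: [-2.223, -2.22, 0.009]
wrist_force: [-0.6, -0.4, -0.4]
grip_width: 0.0882
gripper_force: 0.0
clock: 4.95
ee_pos: [0.5113, 0.3159, 0.2001]
eef_rot: [2.223, 2.22, 0.004]
wrist_force: [0.0, 0.5, -0.5]
grip_width: 0.088
gripper_force: 0.0
cam [0.51150337 0.39545274 0.34636849]
[0.51139694 0.31591094 0.20029211] [[ 0.001  1.     0.002]
 [ 1.    -0.001  0.002]
 [ 0.002  0.002 -1.   ]]
```

```bash
python3 -m pendant '[{"gripper":0,"x":0,"y":-1,"z":15,"twist":0},{"gripper":0,"x":0,"y":-1,"z":30,"twist":0},{"gripper":0,"x":0,"y":-1,"z":45,"twist":0},{"gripper":0,"x":0,"y":-1,"z":58,"twist":0},{"gripper":0,"x":0,"y":-1,"z":65,"twist":0}]'
python3 -m pendant '[{"gripper":0,"x":0,"y":0,"z":10,"twist":0},{"gripper":0,"x":0,"y":0,"z":20,"twist":0},{"gripper":0,"x":0,"y":0,"z":30,"twist":0},{"gripper":0,"x":0,"y":0,"z":36,"twist":0},{"gripper":0,"x":0,"y":0,"z":39,"twist":0}]'
python3 -m pendant '[{"gripper":0,"x":0,"y":0,"z":0,"twist":0},{"gripper":0,"x":0,"y":0,"z":0,"twist":0},{"gripper":0,"x":0,"y":0,"z":0,"twist":0},{"gripper":0,"x":0,"y":0,"z":0,"twist":0}]'
python3 -c "
from h import *
c=cap('scene');cv2.imwrite('pics/s3.png',cv2.resize(c['img'][60:300,100:440,::-1],None,fx=2,fy=2))"
```

```text
clock: 5.42
ee_pos: [0.5098, 0.3152, 0.1336]
eef_rot: [2.222, 2.22, 0.001]
wrist_force: [-1.0, -1.1, 0.3]
grip_width: 0.088
gripper_force: 0.0
clock: 5.83
ee_pos: [0.5093, 0.3149, 0.0937]
eef_rot: [2.222, 2.221, -0.002]
wrist_force: [-0.1, 0.2, -1.0]
grip_width: 0.0879
gripper_force: 0.0
clock: 6.17
ee_pos: [0.5099, 0.3155, 0.0952]
eef_rot: [2.222, 2.221, 0.002]
wrist_force: [0.0, 1.0, -0.1]
grip_width: 0.0875
gripper_force: 0.0
```

View pics/s3.png

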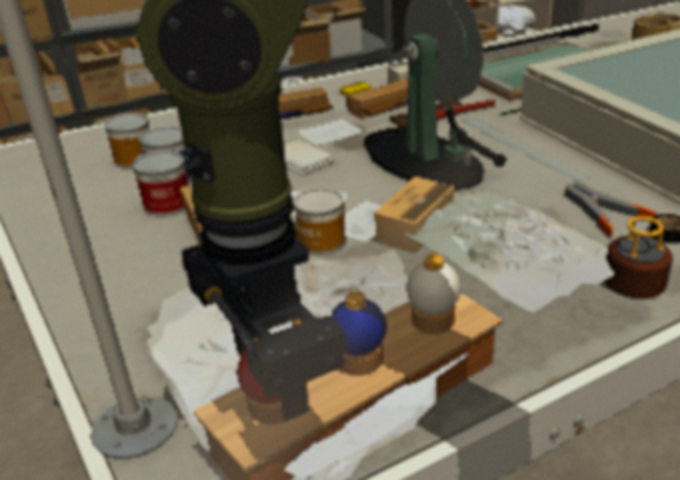

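The fingers straddle red (crop ~265,375) and blue is clear. I'll lower 3 mm and close gently.

```bash
python3 -m pendant '[{"gripper":0.1,"x":0,"y":0,"z":2,"twist":0},{"gripper":0.2,"x":0,"y":0,"z":3,"twist":0},{"gripper":0.28,"x":0,"y":0,"z":3,"twist":0},{"gripper":0.4,"x":0,"y":0,"z":3,"twist":0},{"gripper":0.6,"x":0,"y":0,"z":3,"twist":0}]' 20
python3 -m pendant '[{"gripper":0.8,"x":0,"y":0,"z":0,"twist":0},{"gripper":1,"x":0,"y":0,"z":0,"twist":0},{"gripper":1,"x":0,"y":0,"z":0,"twist":0},{"gripper":1,"x":0,"y":0,"z":0,"twist":0},{"gripper":1,"x":0,"y":0,"z":0,"twist":0}]' 20
python3 -m pendant '[{"gripper":1,"x":0,"y":0,"z":0,"twist":0},{"gripper":1,"x":0,"y":0,"z":0,"twist":0},{"gripper":1,"x":0,"y":0,"z":0,"twist":0}]'
```

```text
clock: 6.63
ee_pos: [0.5095, 0.3152, 0.0917]
eef_rot: [2.222, 2.221, -0.0]
wrist_force: [0.2, 0.6, -1.4]
grip_width: 0.0569
gripper_force: 14.2
clock: 7.05
ee_pos: [0.5095, 0.3152, 0.0917]
eef_rot: [2.222, 2.221, -0.0]
wrist_force: [0.1, 0.4, -0.4]
grip_width: 0.0564
gripper_force: 20.0
clock: 7.3
ee_pos: [0.5095, 0.3152, 0.0917]
eef_rot: [2.222, 2.221, -0.0]
wrist_force: [0.8, 0.2, 0.3]
grip_width: 0.0566
gripper_force: 20.0
```

```bash
python3 -m pendant '[{"gripper":1,"x":0,"y":0,"z":-3,"twist":0},{"gripper":1,"x":0,"y":0,"z":-8,"twist":0},{"gripper":1,"x":0,"y":0,"z":-15,"twist":0},{"gripper":1,"x":0,"y":0,"z":-25,"twist":0},{"gripper":1,"x":0,"y":0,"z":-35,"twist":0}]'
python3 -m pendant '[{"gripper":1,"x":0,"y":0,"z":-15,"twist":0},{"gripper":1,"x":0,"y":0,"z":-30,"twist":0},{"gripper":1,"x":0,"y":0,"z":-45,"twist":0},{"gripper":1,"x":0,"y":0,"z":-60,"twist":0},{"gripper":1,"x":0,"y":0,"z":-75,"twist":0}]'
python3 -m pendant '[{"gripper":1,"x":0,"y":0,"z":-10,"twist":0},{"gripper":1,"x":0,"y":0,"z":-20,"twist":0},{"gripper":1,"x":0,"y":0,"z":-25,"twist":0},{"gripper":1,"x":0,"y":0,"z":-25,"twist":0},{"gripper":1,"x":0,"y":0,"z":-25,"twist":0}]'
python3 -c "
from h import *
c=cap('scene');cv2.imwrite('pics/s4.png',cv2.resize(c['img'][60:300,100:440,::-1],None,fx=2,fy=2))"
```

```text
clock: 7.72
ee_pos: [0.5096, 0.3153, 0.1279]
eef_rot: [2.222, 2.221, 0.001]
wrist_force: [0.2, -0.5, 0.4]
grip_width: 0.0562
gripper_force: 20.0
clock: 8.13
ee_pos: [0.5096, 0.3153, 0.2036]
eef_rot: [2.222, 2.221, 0.002]
wrist_force: [0.8, -0.3, -0.7]
grip_width: 0.0571
gripper_force: 20.0
clock: 8.55
ee_pos: [0.5095, 0.3151, 0.2265]
eef_rot: [2.222, 2.221, -0.001]
wrist_force: [-0.2, -0.2, -1.7]
grip_width: 0.0566
gripper_force: 20.0
```

View pics/s4.png

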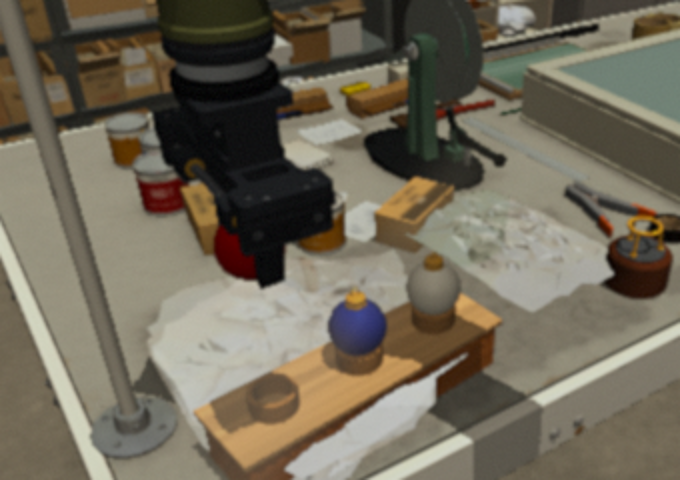

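Red is held (crop ~240,250), and blue and white are undisturbed. Next I'll carry it over the ring by (17.5, -515) mm.

```bash
python3 -m pendant '[{"gripper":1,"x":-6,"y":0,"z":0,"twist":0},{"gripper":1,"x":-18,"y":0,"z":0,"twist":0},{"gripper":1,"x":-36,"y":0,"z":0,"twist":0},{"gripper":1,"x":-58,"y":0,"z":0,"twist":0},{"gripper":1,"x":-80,"y":0,"z":0,"twist":0}]'
python3 -m pendant '[{"gripper":1,"x":-24,"y":1,"z":0,"twist":0},{"gripper":1,"x":-48,"y":2,"z":0,"twist":0},{"gripper":1,"x":-72,"y":3,"z":0,"twist":0},{"gripper":1,"x":-96,"y":4,"z":0,"twist":0},{"gripper":1,"x":-120,"y":5,"z":0,"twist":0}]'
python3 -m pendant '[{"gripper":1,"x":-24,"y":1,"z":0,"twist":0},{"gripper":1,"x":-48,"y":2,"z":0,"twist":0},{"gripper":1,"x":-72,"y":3,"z":0,"twist":0},{"gripper":1,"x":-96,"y":4,"z":0,"twist":0},{"gripper":1,"x":-120,"y":5,"z":0,"twist":0}]'
python3 -m pendant '[{"gripper":1,"x":-24,"y":1,"z":0,"twist":0},{"gripper":1,"x":-48,"y":2,"z":0,"twist":0},{"gripper":1,"x":-72,"y":3,"z":0,"twist":0},{"gripper":1,"x":-96,"y":4,"z":0,"twist":0},{"gripper":1,"x":-120,"y":5,"z":0,"twist":0}]'
python3 -m pendant '[{"gripper":1,"x":-22,"y":1,"z":0,"twist":0},{"gripper":1,"x":-42,"y":2,"z":0,"twist":0},{"gripper":1,"x":-58,"y":2.5,"z":0,"twist":0},{"gripper":1,"x":-69,"y":2.5,"z":0,"twist":0},{"gripper":1,"x":-75,"y":2.5,"z":0,"twist":0}]'
python3 -m pendant '[{"gripper":1,"x":0,"y":0,"z":0,"twist":0},{"gripper":1,"x":0,"y":0,"z":0,"twist":0},{"gripper":1,"x":0,"y":0,"z":0,"twist":0},{"gripper":1,"x":0,"y":0,"z":0,"twist":0}]'
python3 - <<'E'
from h import *
s=env.state();print(s['ee_pos'],cv2.Rodrigues(s['eef_rot'])[0].round(4))
c=cap('scene');cv2.imwrite('pics/s5.png',cv2.resize(c['img'][60:260,300:540,::-1],None,fx=3,fy=3))
V,U=np.mgrid[:400,:640].astype(float);P=world(c,U,V,c['depth'].astype(float))
h=cv2.cvtColor(c['img'],cv2.COLOR_RGB2HSV)
m=((h[...,0]<8)|(h[...,0]>172))&(h[...,1]>140)&(c['depth']>0)&(P[...,2]>.19)&(P[...,2]<.3)&(np.linalg.norm(P[...,:2]-s['ee_pos'][:2],axis=-1)<.06)
m=cv2.erode(m.astype(np.uint8),np.ones((3,3)))>0
from scipy.optimize import least_squares
Q=P[m];f=least_squares(lambda p:np.linalg.norm(Q-p,axis=1)-.029,s['ee_pos']+[0,0,.019],loss='soft_l1',f_scale=.002);print(len(Q),f.x,np.abs(f.fun).mean())
E
```

```text
clock: 9.02
ee_pos: [0.5091, 0.2331, 0.2261]
eef_rot: [2.222, 2.221, -0.003]
wrist_force: [0.5, -0.1, -0.3]
grip_width: 0.0566
gripper_force: 20.0
clock: 9.43
ee_pos: [0.5138, 0.1125, 0.2263]
eef_rot: [2.223, 2.22, -0.003]
wrist_force: [-0.5, 0.1, -1.0]
grip_width: 0.0565
gripper_force: 20.0
clock: 9.85
ee_pos: [0.5184, -0.0074, 0.2263]
eef_rot: [-2.223, -2.22, 0.003]
wrist_force: [-0.2, 0.4, -0.1]
grip_width: 0.0566
gripper_force: 20.0
clock: 10.27
ee_pos: [0.523, -0.1272, 0.2263]
eef_rot: [-2.223, -2.219, 0.002]
wrist_force: [0.5, 0.7, 0.2]
grip_width: 0.0569
gripper_force: 20.0
clock: 10.68
ee_pos: [0.5255, -0.2024, 0.2261]
eef_rot: [-2.225, -2.217, 0.003]
wrist_force: [-0.2, -1.3, -0.7]
grip_width: 0.0563
gripper_force: 20.0
clock: 11.02
ee_pos: [0.527, -0.1984, 0.2268]
eef_rot: [-2.219, -2.223, -0.001]
wrist_force: [0.1, 0.1, -0.9]
grip_width: 0.0565
gripper_force: 20.0
[ 0.5269554  -0.19837005  0.22684916] [[-1.7e-03  1.0e+00  1.0e-04]
 [ 1.0e+00  1.7e-03  6.0e-04]
 [ 6.0e-04  1.0e-04 -1.0e+00]]
335 [ 0.52657912 -0.19777834  0.24541678] 0.0010118398628058561
```

View pics/s5.png

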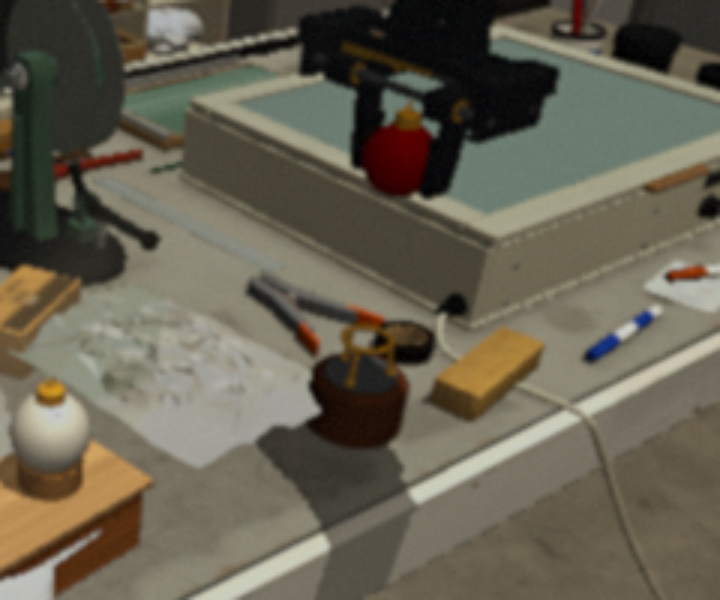

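Run:
```python
from h import *
from scipy.optimize import least_squares
z=np.load('c1.npz');V,U=np.mgrid[:400,:640].astype(float)
for n in 'ts':
    c={k[:-1]:z[k] for k in z.files if k[-1]==n};P=world(c,U,V,c['depth'].astype(float))
    h=cv2.cvtColor(c['img'],cv2.COLOR_RGB2HSV)
    near=(np.linalg.norm(P[...,:2]-[.527,-.198],axis=-1)<.03)&(c['depth']>0)
    Q=P[near&(P[...,2]>.079)&(P[...,2]<.093)]
    f=least_squares(lambda p:np.linalg.norm(Q[:,:2]-p,axis=1)-.020,[.527,-.198],loss='soft_l1',f_scale=.002);print(n,len(Q),f.x,np.abs(f.fun).mean(),np.median(Q[:,2]))
    # ring by ray intersection of gold pixels with z=.085
    g=(h[...,0]>12)&(h[...,0]<32)&(h[...,1]>110)&(h[...,2]>110)&near&(P[...,2]>.079)&(P[...,2]<.093)
    u,v=U[g],V[g];a=world(c,u,v,np.ones_like(u));o=world(c,u,v,np.zeros_like(u));t=(.085-o[:,2])/(a[:,2]-o[:,2]);X=(o+(a-o)*t[:,None])[:,:2]
    f=least_squares(lambda p:np.linalg.norm(X-p,axis=1)-.020,[.527,-.198],loss='soft_l1',f_scale=.002);print(' ray',len(X),f.x,np.abs(f.fun).mean())
c=cap('scene');P=world(c,U,V,c['depth'].astype(float));h=cv2.cvtColor(c['img'],cv2.COLOR_RGB2HSV)
s=env.state();print(s['ee_pos'])
def cp(ctr):
    g=(h[...,0]>12)&(h[...,0]<32)&(h[...,1]>110)&(c['depth']>0)&(np.linalg.norm(P-np.array(ctr)-[0,0,.034],axis=-1)<.018)
    return g.sum(),P[g].mean(0)-ctr
print('cap red',cp([.5266,-.1978,.2454]),'white',cp([.5353,.1175,.1106]),'blue',cp([.5225,.2168,.1108]))
```

```text
t 137 [ 0.52695578 -0.19777188] 0.0012713464815685086 0.08646983654603392
 ray 120 [ 0.52713321 -0.19883027] 0.001138466244527235
s 81 [ 0.52627267 -0.19758628] 0.0013323979773826582 0.08684619007575577
 ray 66 [ 0.5287217  -0.20094724] 0.0018107472425174407
[ 0.52695963 -0.19876997  0.2268369 ]
cap red (np.int64(52), array([-0.00319355,  0.00538732,  0.03468596])) white (np.int64(64), array([-0.0033213 ,  0.00285102,  0.03580268])) blue (np.int64(74), array([-0.00437142,  0.002581  ,  0.03553635]))
```

The red cap is upright, and the ball is within about 1 mm of the ring axis. I'll lower it.

```bash
python3 -m pendant '[{"gripper":1,"x":0,"y":0,"z":8,"twist":0},{"gripper":1,"x":0,"y":0,"z":22,"twist":0},{"gripper":1,"x":0,"y":0,"z":38,"twist":0},{"gripper":1,"x":0,"y":0,"z":54,"twist":0},{"gripper":1,"x":0,"y":0,"z":68,"twist":0}]'
python3 -m pendant '[{"gripper":1,"x":0,"y":0,"z":10,"twist":0},{"gripper":1,"x":0,"y":0,"z":20,"twist":0},{"gripper":1,"x":0,"y":0,"z":29,"twist":0},{"gripper":1,"x":0,"y":0,"z":37,"twist":0},{"gripper":1,"x":0,"y":0,"z":42,"twist":0}]'
python3 -m pendant '[{"gripper":1,"x":0,"y":0,"z":4,"twist":0},{"gripper":1,"x":0,"y":0,"z":8,"twist":0},{"gripper":1,"x":0,"y":0,"z":11,"twist":0},{"gripper":1,"x":0,"y":0,"z":14,"twist":0},{"gripper":1,"x":0,"y":0,"z":16,"twist":0}]'
python3 -m pendant '[{"gripper":1,"x":0,"y":0,"z":1,"twist":0},{"gripper":1,"x":0,"y":0,"z":2,"twist":0},{"gripper":1,"x":0,"y":0,"z":3,"twist":0},{"gripper":1,"x":0,"y":0,"z":3,"twist":0},{"gripper":1,"x":0,"y":0,"z":3,"twist":0}]'
```

```text
clock: 11.53
ee_pos: [0.5264, -0.1995, 0.1573]
eef_rot: [-2.221, -2.221, 0.001]
wrist_force: [0.1, 0.3, -0.1]
grip_width: 0.0562
gripper_force: 20.0
clock: 11.95
ee_pos: [0.5267, -0.1997, 0.1158]
eef_rot: [-2.222, -2.221, 0.0]
wrist_force: [0.2, 0.7, -1.2]
grip_width: 0.0564
gripper_force: 20.0
clock: 12.37
ee_pos: [0.5269, -0.1998, 0.1006]
eef_rot: [2.222, 2.221, 0.0]
wrist_force: [-0.4, 0.4, -0.9]
grip_width: 0.0566
gripper_force: 20.0
clock: 12.78
ee_pos: [0.5269, -0.1998, 0.0978]
eef_rot: [2.222, 2.221, 0.0]
wrist_force: [0.7, -0.2, -1.9]
grip_width: 0.0562
gripper_force: 20.0
```

```bash
python3 -m pendant '[{"gripper":1,"x":0,"y":0,"z":1,"twist":0},{"gripper":1,"x":0,"y":0,"z":2,"twist":0},{"gripper":1,"x":0,"y":0,"z":3,"twist":0},{"gripper":1,"x":0,"y":0,"z":4,"twist":0},{"gripper":1,"x":0,"y":0,"z":4,"twist":0}]'
python3 -m pendant '[{"gripper":1,"x":0,"y":0,"z":0.5,"twist":0},{"gripper":1,"x":0,"y":0,"z":1,"twist":0},{"gripper":1,"x":0,"y":0,"z":1.5,"twist":0},{"gripper":1,"x":0,"y":0,"z":1.5,"twist":0}]'
python3 -m pendant '[{"gripper":1,"x":0,"y":0,"z":0.5,"twist":0},{"gripper":1,"x":0,"y":0,"z":1,"twist":0},{"gripper":1,"x":0,"y":0,"z":1,"twist":0}]'
```

```text
clock: 13.2
ee_pos: [0.5266, -0.1998, 0.0935]
eef_rot: [-2.222, -2.221, 0.0]
wrist_force: [0.6, 0.8, -1.0]
grip_width: 0.0567
gripper_force: 20.0
clock: 13.53
ee_pos: [0.5269, -0.1998, 0.0922]
eef_rot: [2.222, 2.221, -0.0]
wrist_force: [-0.5, -1.3, -0.4]
grip_width: 0.0566
gripper_force: 20.0
clock: 13.78
ee_pos: [0.5274, -0.1999, 0.0916]
eef_rot: [2.221, 2.22, 0.001]
wrist_force: [0.9, -0.4, 3.3]
grip_width: 0.0564
gripper_force: 19.9
```

Contact is felt (+3.3 N). I'll go slightly further with a lighter grip so it can centre itself.

```bash
python3 -m pendant '[{"gripper":1,"x":0,"y":0,"z":0,"twist":0},{"gripper":1,"x":0,"y":0,"z":0.4,"twist":0},{"gripper":1,"x":0,"y":0,"z":0.7,"twist":0},{"gripper":1,"x":0,"y":0,"z":0.7,"twist":0}]' 5
python3 - <<'E'
from h import *
s=env.state();print(s['ee_pos'],s['wrist_force'],s['wrist_torque'])
c=cap('scene');cv2.imwrite('pics/s6.png',cv2.resize(c['img'][120:240,340:500,::-1],None,fx=4,fy=4))
V,U=np.mgrid[:400,:640].astype(float);P=world(c,U,V,c['depth'].astype(float));h=cv2.cvtColor(c['img'],cv2.COLOR_RGB2HSV)
m=((h[...,0]<8)|(h[...,0]>172))&(h[...,1]>140)&(c['depth']>0)&(P[...,2]>.09)&(P[...,2]<.145)&(np.linalg.norm(P[...,:2]-[.527,-.199],axis=-1)<.04)
m=cv2.erode(m.astype(np.uint8),np.ones((3,3)))>0
from scipy.optimize import least_squares
Q=P[m];f=least_squares(lambda p:np.linalg.norm(Q-p,axis=1)-.029,[.527,-.199,.11],loss='soft_l1',f_scale=.002);print(len(Q),f.x)
E
```

```text
clock: 14.12
ee_pos: [0.5277, -0.2, 0.0911]
eef_rot: [2.221, 2.22, 0.002]
wrist_force: [1.9, -0.9, 5.2]
grip_width: 0.0573
gripper_force: 4.9
[ 0.52766668 -0.19997473  0.09109624] [ 1.9073672  -0.92398342  5.24910317] [-0.15366275 -0.23584754 -0.01596964]
266 [ 0.52711285 -0.19970727  0.11031549]
```

View pics/s6.png

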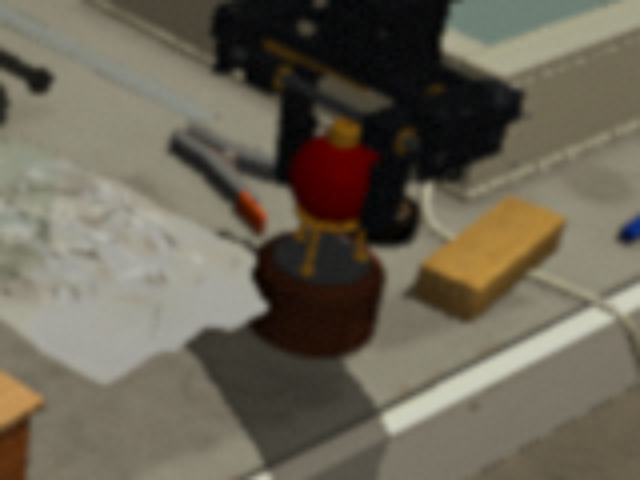

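The ball sits in the ring (crop ~333,185) with the cap up. I'll release gently.

```bash
python3 -m pendant '[{"gripper":0.36,"x":0,"y":0,"z":0,"twist":0},{"gripper":0.33,"x":0,"y":0,"z":0,"twist":0},{"gripper":0.30,"x":0,"y":0,"z":0,"twist":0},{"gripper":0.25,"x":0,"y":0,"z":0,"twist":0},{"gripper":0.2,"x":0,"y":0,"z":0,"twist":0}]' 3
python3 -m pendant '[{"gripper":0.1,"x":0,"y":0,"z":0,"twist":0},{"gripper":0,"x":0,"y":0,"z":0,"twist":0},{"gripper":0,"x":0,"y":0,"z":0,"twist":0},{"gripper":0,"x":0,"y":0,"z":0,"twist":0},{"gripper":0,"x":0,"y":0,"z":0,"twist":0}]'
python3 -c "
from h import *
c=cap('scene');cv2.imwrite('pics/s7.png',cv2.resize(c['img'][120:240,340:500,::-1],None,fx=4,fy=4))"
```

```text
clock: 14.58
ee_pos: [0.526, -0.1996, 0.09]
eef_rot: [-2.221, -2.22, 0.001]
wrist_force: [0.0, -0.1, 0.9]
grip_width: 0.07
gripper_force: 0.0
clock: 15.0
ee_pos: [0.5268, -0.1998, 0.0905]
eef_rot: [-2.222, -2.221, 0.0]
wrist_force: [0.1, 0.6, -0.3]
grip_width: 0.0881
gripper_force: 0.0
```

View pics/s7.png

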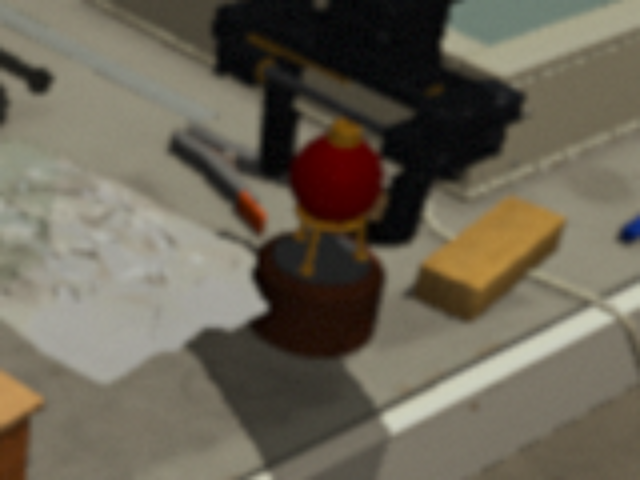

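The ball is free and seated in the ring (338,178), cap up, with both fingers clear. I'll retreat straight up.

```bash
python3 -m pendant '[{"gripper":0,"x":0,"y":0,"z":-6,"twist":0},{"gripper":0,"x":0,"y":0,"z":-15,"twist":0},{"gripper":0,"x":0,"y":0,"z":-28,"twist":0},{"gripper":0,"x":0,"y":0,"z":-42,"twist":0},{"gripper":0,"x":0,"y":0,"z":-56,"twist":0}]'
python3 -m pendant '[{"gripper":0,"x":0,"y":0,"z":-15,"twist":0},{"gripper":0,"x":0,"y":0,"z":-30,"twist":0},{"gripper":0,"x":0,"y":0,"z":-45,"twist":0},{"gripper":0,"x":0,"y":0,"z":-60,"twist":0},{"gripper":0,"x":0,"y":0,"z":-75,"twist":0}]'
python3 -m pendant '[{"gripper":0,"x":0,"y":0,"z":-10,"twist":0},{"gripper":0,"x":0,"y":0,"z":-15,"twist":0},{"gripper":0,"x":0,"y":0,"z":-15,"twist":0},{"gripper":0,"x":0,"y":0,"z":-15,"twist":0},{"gripper":0,"x":0,"y":0,"z":-15,"twist":0}]'
python3 - <<'E'
from h import *
c=cap('scene');cv2.imwrite('pics/s8.png',cv2.resize(c['img'][80:300,180:500,::-1],None,fx=2,fy=2))
V,U=np.mgrid[:400,:640].astype(float);P=world(c,U,V,c['depth'].astype(float));h=cv2.cvtColor(c['img'],cv2.COLOR_RGB2HSV)
from scipy.optimize import least_squares
for k,p in dict(red=[.527,-.199,.11],blue=[.5225,.2168,.1108],white=[.5353,.1175,.1106]).items():
    m=(c['depth']>0)&(P[...,2]>.095)&(P[...,2]<.138)&(np.linalg.norm(P-p,axis=-1)<.036)
    m=cv2.erode(m.astype(np.uint8),np.ones((3,3)))>0
    Q=P[m];f=least_squares(lambda q:np.linalg.norm(Q-q,axis=1)-.029,p,loss='soft_l1',f_scale=.002)
    g=(h[...,0]>12)&(h[...,0]<32)&(h[...,1]>110)&(c['depth']>0)&(np.linalg.norm(P-f.x-[0,0,.034],axis=-1)<.018)
    print(k,len(Q),f.x.round(4),'cap',P[g].mean(0)-f.x)
E
```

```text
clock: 15.47
ee_pos: [0.5269, -0.1997, 0.1479]
eef_rot: [2.222, 2.221, 0.0]
wrist_force: [0.8, -0.2, 0.6]
grip_width: 0.0886
gripper_force: 0.0
clock: 15.88
ee_pos: [0.5268, -0.1997, 0.2233]
eef_rot: [2.221, 2.22, 0.001]
wrist_force: [-1.3, -0.3, 0.5]
grip_width: 0.0882
gripper_force: 0.0
clock: 16.3
ee_pos: [0.5262, -0.1998, 0.2358]
eef_rot: [-2.221, -2.22, 0.001]
wrist_force: [-0.0, -0.1, -0.6]
grip_width: 0.0882
gripper_force: 0.0
red 285 [ 0.5272 -0.1996  0.1102] cap [-0.00360795  0.00465926  0.0352992 ]
blue 473 [0.5223 0.2166 0.1105] cap [-0.00416467  0.00288544  0.03585026]
white 413 [0.5353 0.1173 0.1106] cap [-0.00349171  0.00328788  0.03587006]
```

View pics/s8.png

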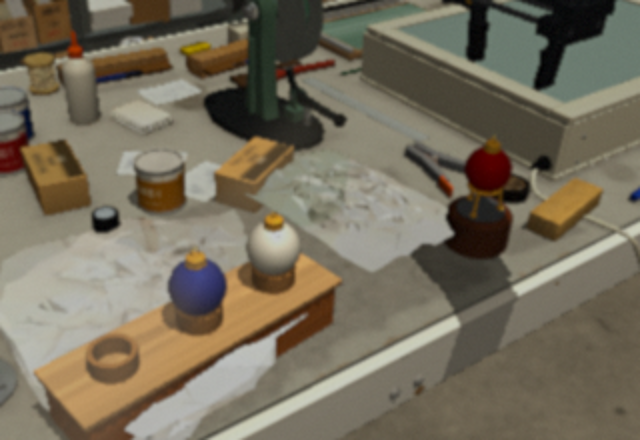

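Red stands cap up in the ring (488,170). Blue and white are still in their collars, and the robot is clear of everything.

```bash
python3 -c "
from rig import env
print(env.sign_off())"
```

```text
the job is handed in; nothing more can be done
None
```

The red bauble stands cap up in the brass ring, lowered in gently and released; blue and white are still in the rack, and the job was handed in at about 16 s on the robot's clock.

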